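# Stow washed sealing pads in the drying cupboard and start its fan

## Task

Open the drying cupboard by pushing the bar on the fold hinge of its bifold hatch until both panels are collapsed upright at the end of their track, then lay every sealing pad inside, sole down on the sloped ramp, lengthwise down the slope with its lower end against the cleat. Leave the hatch open so that vapour escapes; then pick up the stylus, press the fan's recessed start button fully in with its tip, and lay the stylus down in the cardboard tray. Leave the stud bolts and the spray can where they are, and do not knock the can over.

Things in the scene. Friction and masses are not known exactly. Their poses are not given: they have to be found in the camera images.
- cupboard: drying cupboard: red sheet-metal box fixed on the bench, 320 (x) x 310 (y) x 100 mm high, walls 8 mm, open at the top under a clear two-panel bifold hatch. Origin: centre of its underside; z up. Folded, the panels stand upright at its +y end, covering y = +80 to +140 mm, up to 270 mm above the bench, and leave the rest open
- hatch_hinge (a point): middle of the line (along the cupboard's x) on which the first hatch panel is hinged: y = +130, z = 106 mm in the cupboard's frame. Each panel is 130 mm along the track (the cupboard's y), 316 mm across, 6 mm thick; the second one's free end runs along the track, and the fold hinge between them rises as they collapse towards +y
- hatch (a joint): fold angle of the hatch: angle of the first panel above the flat (rad). 0 = flat, shut; 1.42 = stop, both panels collapsed upright. Starts part folded. Stiff: stays where it is left; needs some 3 to 8 N sideways on the push bar. Moving the bar towards the cupboard's +y opens it
- push_bar (a point): centre of the black push bar fixed to the fold hinge: round, 16 mm diameter, 140 mm long along the cupboard's x, about 33 mm above the fold hinge, with about 20 mm free beneath it. In the cupboard's frame at hatch angle q it lies at y = 130 - 155 cos q + 22 sin q, z = 106 + 155 sin q + 22 cos q (mm)
- ramp: sloped aluminium ramp fixed in the cupboard, 0.26 rad (15 degrees). Origin: on its surface, at the middle of the upslope face of the steel cleat along its low edge (110 mm to the cupboard's -y side, 30 mm above the bench). x along the cleat, y up the slope (to 215 mm), z out of the surface. Cleat 20 mm high, 12 thick; side lips 12 mm high beyond x = +-135 mm, walls at +-152. Four pads fit side by side
- pad1: a leak-sealing pad, 0.2 kg: flat base 120 x 50 x 14 mm (black rubber sole, aluminium above) with a black grip rib standing lengthwise along its middle, 70 mm long, 16 mm thick, its top 50 mm above the sole. Origin: centre of the sole; x lengthwise, y across (the rib is gripped across y), z out of the rib. Same end for end. May be absent (None)
- pad2: a leak-sealing pad, 0.2 kg: flat base 120 x 50 x 14 mm (black rubber sole, aluminium above) with a black grip rib standing lengthwise along its middle, 70 mm long, 16 mm thick, its top 50 mm above the sole. Origin: centre of the sole; x lengthwise, y across (the rib is gripped across y), z out of the rib. Same end for end. May be absent (None)
- pad3: a leak-sealing pad, 0.2 kg: flat base 120 x 50 x 14 mm (black rubber sole, aluminium above) with a black grip rib standing lengthwise along its middle, 70 mm long, 16 mm thick, its top 50 mm above the sole. Origin: centre of the sole; x lengthwise, y across (the rib is gripped across y), z out of the rib. Same end for end. May be absent (None)
- pad4: a leak-sealing pad, 0.2 kg: flat base 120 x 50 x 14 mm (black rubber sole, aluminium above) with a black grip rib standing lengthwise along its middle, 70 mm long, 16 mm thick, its top 50 mm above the sole. Origin: centre of the sole; x lengthwise, y across (the rib is gripped across y), z out of the rib. Same end for end. May be absent (None)
- stylus: stylus tool lying on the bench: square ribbed black handle 22 x 22 mm, 85 mm long (x = -70 to +15 mm), then a steel rod 10 mm diameter to x = +85 mm; 0.09 kg. Origin: on the underside of the handle, rod axis 11 mm above it; x points to the rod's tip
- stylus_tip (a point): centre of the end of the stylus rod
- fan_box: grey fan control box fixed on the bench: 120 mm wide (y), 140 mm high, 90 mm deep; its front face looks to -x, towards the robot. A white line along the middle of its top lies right above the recess. Origin: on the bench, 12 mm behind the middle of the front face; x points into the box
- recess_mouth (a point): centre of the 20 mm square recess in the front face of the box, on the face itself, 75 mm above the bench; the recess is framed in steel and runs straight in along the box's x
- button_face (a point): centre of the face of the white start button, 14 mm inside the recess
- start_button (a joint): travel of the start button (m): 0 out, 0.006 fully in; spring, 0.8 N at first and 3.2 N fully in, where it meets a hard stop
- tray: open cardboard tray fixed on the bench, outside 210 (x) x 120 (y) x 40 mm high, walls 4 mm. Origin: centre of its underside
- stud1: bystander, to be left alone: black stud bolt 120 mm long, 22 mm diameter, with two steel nuts 33 mm wide, lying among the pads. Origin: centre of the underside, x along it
- stud2: bystander, to be left alone: a like stud bolt, nearer the robot than the pads
- spray_can: bystander, to be left alone: white spray can standing between fan box and tray, 60 mm diameter, 170 mm high
Mind the look-alikes: they are no part of the job. Leave any green look-alike of the pad4 alone.

How it is judged:
By the outcome, as a careful person would: the job done as asked, in the order asked, and still so for the second after the job is handed in, with the robot touching nothing.
Of pad1, pad2, pad3, pad4 only 3 to 4 are there at a start; the rules pass over those that are not, and their reading is None.
At some moment in a run one of pad1, pad2, pad3, pad4 may be knocked a few centimetres aside while the robot is not near it.
It also fails if it takes over 210 s, if anything falls off the work surface, if the arm or the gripper's body presses on something with over 40 N, if the wrist force passes 120 N, or if a joint passes its speed limit or range.

## Robot

A 6-joint arm with a two-finger parallel gripper is mounted at the origin on the work surface. World frame = base frame: x ahead of the robot, y to its left, z up, the work surface at z = 0. Lengths are in m, angles in rad, forces in N, time in s.
With the tool pointing down it reaches from about 0.3 to 1 m from the base axis. Payload 5.1 kg.
Tool frame: the origin (TCP) lies midway between the tips of the shut fingers; the grasp point (between the pads) lies 19 mm behind it; z points along the fingers, y is the line along which they close (so a half turn about z gives the same grasp; the last joint's range is limited). The gripper opens to 95 mm and grips with 3 to 60 N. Pads are 20 mm wide; open, the fingers measure 119 mm over their backs; the gripper's body (75 mm by 180 mm) begins 59 mm behind the grasp point.
Start: joints at [-1.394, 0.124, 1.65, -0, 1.367, -0.083], TCP at [0.167, -0.628, 0.215] pointing down, gripper open.
Joint ranges: [-2.61, 2.61], [-1.02, 2.33], [0.03, 2.71], [-1.35, 4.49], [0.32, 2.68], [-2.91, 2.91]. Speed limits (rad/s): [2.57, 2.57, 3.14, 3.14, 3.14, 3.14].

## Interface

Orientations are given as [roll, pitch, yaw] about the fixed x, y, z axes, in that order (R = Rz(yaw) Ry(pitch) Rx(roll)).
In Python, from plant import * gives the robot as it stands. Calls block until the motion is done:
- goto(position, orientation): joint-space move of the TCP to a pose.
- servo_line(position, frame=None, feed=0.15): straight line of the TCP; frame=None keeps the orientation; feed is the mean speed in m/s.
- goto_joints(angles): joint-space move.
- command_gripper(opening, f_grip=None): finger opening in m; f_grip is the grip in N (None keeps the last); returns when the fingers have stopped.
- dwell(seconds).
- inverse_kinematics(position, orientation): joint angles nearest the present ones, or None.
- get_obs(): the state.
- get_image(name): name is "side" or "top"; returns a dict with "color" (400x640x3 uint8, blue, green, red), "intrinsics" (3x3 intrinsics, pixels), "rvec" (rotation vector, rad) and "tvec" (3), from world to camera coordinates, as OpenCV has them. Camera axes: x right, y down, z forward; pixel columns grow to the right and rows downward; lengths in m; the calibration is good to about 2 mm. A picture is of the moment at which its call begins. There is no depth.
A pose or a line that the arm cannot do raises IKError and nothing moves.
- job_done(): hands the job in; it is judged then, once.
Trained networks look in a picture, given as the dict that the camera call returned (one of the last four; its "shot" number tells which), for a name from the list of things; names that differ only in an ending like _2 or _b are one class to them, and where a whole thing is asked for, a point or a joint stands for the part that bears it (a point fixed in the world has none). Each returns a list of dicts, best first, with "p" (0 to 1); they miss things now and then, are a little off and sometimes report something else, mostly with a low value. They report only what shows in the picture. A call takes as long as a camera call. They do not tell look-alikes from the thing itself.
- find_in(picture, target): "at" ([column, row] in pixels, amid what is visible of it).
- tip_of(picture, target): "at" ([column, row] in pixels: a listed point, or the origin of a listed thing).
The state is a dict: "time_s": time; "joint_pos": joint angles; "joint_vel": joint speeds; "joint_torque": joint torques, N m; "position": TCP position; "ee_rot": TCP orientation; "contact_force": force on the tool from outside, world axes, zero at the start; "wrist_torque": the same for the moment, N m; "width": finger opening in m; "gripper_force": force on a finger pad.
Only numpy, scipy, OpenCV 4.12 (cv2) and the standard library are available. Lean on these libraries where they do the work, as an engineer would, in place of code of your own. Each camera call takes 0.05 s, during which the arm holds its last target. There are 200 camera calls.

## Working session

There is one attempt and no reset: what is moved stays moved. The work goes in short steps, each a Python script; the robot and the scene stay as the last script left them, time stands still between calls to the robot, and variables do not carry over. Pictures are saved under pics/ and viewed, at most 14 in all, crops included, and the job is handed in when it is done.

```bash
ls; mkdir -p pics; python3 - <<'E'
from plant import *
import cv2
for n in("top","side"):
    p=get_image(n); cv2.imwrite(f"pics/{n}0.png",p["color"])
    print(n,p["intrinsics"],p["rvec"],p["tvec"])
    for t in ["pad1","stylus","stylus_tip","cupboard","push_bar","hatch_hinge","ramp","fan_box","recess_mouth","tray","stud1","spray_can"]:
        print(t,[(round(d["p"],2),[round(float(v)) for v in d["at"]]) for d in tip_of(p,t)][:7])
print(get_obs()["time_s"])
E
```

```text
pics
top [[378.07229831   0.         325.16352955]
 [  0.         378.07229831 193.29235175]
 [  0.           0.           1.        ]] [ 2.12004036 -2.13611517  0.15127997] [0.0132982  0.51801689 0.91474082]
pad1 [(0.82, [474, 224]), (0.82, [396, 229]), (0.81, [369, 165]), (0.69, [433, 234]), (0.56, [224, 292])]
stylus [(0.61, [359, 229])]
stylus_tip [(0.97, [356, 195]), (0.42, [440, 283])]
cupboard [(0.71, [244, 180])]
push_bar [(0.89, [209, 159])]
hatch_hinge [(0.82, [179, 182]), (0.52, [370, 168])]
ramp [(0.83, [284, 175])]
fan_box [(0.88, [370, 126]), (0.19, [396, 230])]
recess_mouth [(0.77, [371, 122])]
tray [(0.68, [459, 159])]
stud1 [(0.94, [440, 284]), (0.82, [400, 167])]
spray_can [(0.62, [410, 109])]
side [[455.44220674   0.         311.74919417]
 [  0.         455.44220674 204.89513191]
 [  0.           0.           1.        ]] [ 0.74472058 -2.49047073  1.20923114] [0.3991487  0.26008994 1.13011962]
pad1 [(0.79, [357, 215]), (0.64, [300, 210]), (0.62, [384, 180]), (0.57, [324, 341])]
stylus [(0.68, [342, 230]), (0.68, [273, 195])]
stylus_tip [(0.91, [317, 222]), (0.52, [370, 198])]
cupboard [(0.42, [288, 173])]
push_bar [(0.58, [224, 219])]
hatch_hinge [(0.72, [204, 280]), (0.19, [229, 218])]
ramp [(0.6, [384, 183]), (0.21, [316, 199])]
fan_box [(0.57, [273, 195])]
recess_mouth [(0.56, [272, 179])]
tray [(0.28, [386, 182])]
stud1 [(0.73, [407, 215]), (0.51, [316, 193])]
spray_can [(0.87, [288, 175])]
1.3
```

View pics/top0.png

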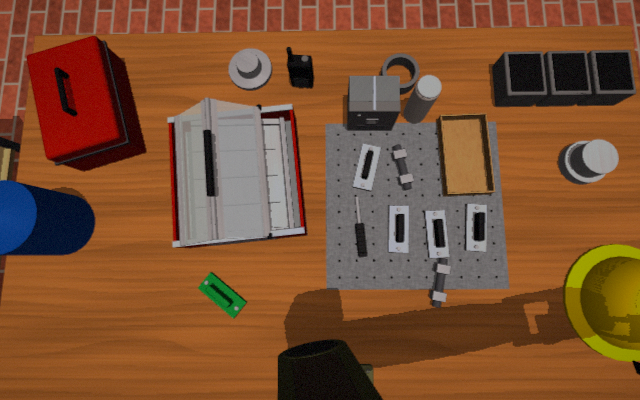

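View pics/side0.png

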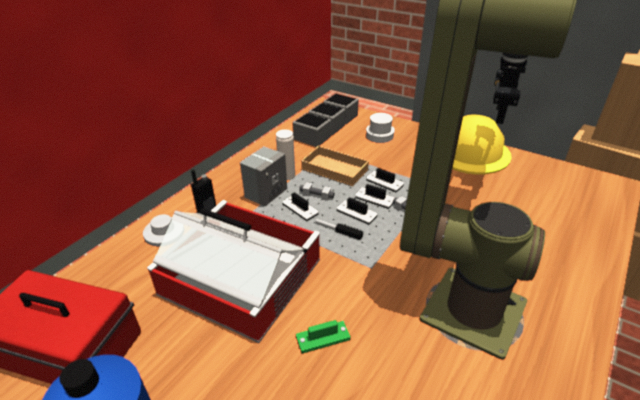

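The top picture shows four white pads at (367,167), (398,229), (436,234) and (476,227), and a green look-alike at (222,294), which I'll leave alone. The stylus is at (360,230) with its tip at (356,197). The fan box is at (373,105), the tray at (466,155), and the cupboard spans (170–305, 105–248) with its bar at (209,163).

```bash
cat > h.py <<'E'
import numpy as np, cv2
from plant import *
def cam(p):
    R=cv2.Rodrigues(np.array(p["rvec"],float))[0]; t=np.array(p["tvec"],float).ravel(); return np.array(p["intrinsics"],float),R,t
def w2p(p,X):
    K,R,t=cam(p); c=(np.atleast_2d(X)@R.T+t)@K.T; return c[:,:2]/c[:,2:]
def p2w(p,uv,z):
    K,R,t=cam(p); o=-R.T@t; uv=np.atleast_2d(uv).astype(float)
    d=np.c_[uv,np.ones(len(uv))]@np.linalg.inv(K).T@R
    return o+d*((z-o[2])/d[:,2])[:,None]
def pads(p,seeds,r=45):
    """rects of bright aluminium bases near seed pixels -> (x,y,yaw,L,W) at z=14mm"""
    im=cv2.resize(p["color"],None,fx=4,fy=4,interpolation=cv2.INTER_CUBIC)
    hsv=cv2.cvtColor(im,cv2.COLOR_BGR2HSV); m=((hsv[...,2]>165)&(hsv[...,1]<60)).astype(np.uint8)
    out=[]
    for s in seeds:
        mm=np.zeros_like(m); a,b=[int(4*v) for v in s]; q=4*r//2
        mm[max(0,b-q):b+q,max(0,a-q):a+q]=m[max(0,b-q):b+q,max(0,a-q):a+q]
        c=[k for k in cv2.findContours(mm,cv2.RETR_EXTERNAL,cv2.CHAIN_APPROX_NONE)[0] if cv2.contourArea(k)>150]
        if not c: out.append(None); continue
        # keep contours close to the seed
        pts=np.vstack(c)[:,0]/4-0.375
        w=p2w(p,pts,0.014)[:,:2]
        (cx,cy),(l,wd),an=cv2.minAreaRect((w*1000).astype(np.float32))
        if l<wd: l,wd,an=wd,l,an+90
        an=(an+90)%180-90
        out.append((cx/1000,cy/1000,np.radians(an),l,wd))
    return out
E
python3 - <<'E'
from h import *
np.set_printoptions(precision=4,suppress=True)
p=get_image("top"); s=get_image("side")
for q in(p,s):
    K,R,t=cam(q); print("cam",-R.T@t)
for r in pads(p,[(367,167),(398,229),(436,234),(476,227)]): print(r)
T=lambda n,z,uv: print(n,p2w(p,uv,z))
T("stylus",0.011,[(359,229),(356,195),(356.5,197)])
T("cup rim",0.1,[(168,120),(292,107),(305,235),(174,248)])
T("bar",0.2,[(209,163)])
T("fan top",0.14,[(348,77),(399,77),(348,102),(400,103),(374,80)])
T("tray top",0.04,[(442,115),(486,115),(494,192),(446,195)])
T("studs",0.011,[(440,284),(402,167)]); T("can",0.17,[(429,87)]);T("green",.014,[(222,294)])
a=cv2.resize(p["color"][90:260,155:315],None,fx=3.3,fy=3.3,interpolation=cv2.INTER_CUBIC)
cv2.imwrite("pics/cup.png",a)
b=cv2.resize(p["color"][65:310,335:505],None,fx=2.4,fy=2.4,interpolation=cv2.INTER_CUBIC)
cv2.imwrite("pics/pads.png",b)
E
```

```text
cam [ 0.3641 -0.0089  0.9862]
cam [-0.0925  0.8206  0.9068]
(0.5935658569335938, -0.09909958648681641, np.float64(-0.24237615502087453), 117.23934936523438, 47.05097579956055)
(0.43025860595703125, -0.17720130920410157, np.float64(-0.061283864056576404), 116.80538177490234, 47.51981735229492)
(0.4170531005859375, -0.2738765869140625, np.float64(0.047042377100782296), 115.83196258544922, 47.91032409667969)
(0.43303823852539064, -0.37375564575195314, np.float64(-0.10618715688029343), 116.6802978515625, 46.485565185546875)
stylus [[ 0.4294 -0.0764  0.011 ]
 [ 0.5179 -0.0704  0.011 ]
 [ 0.5126 -0.0716  0.011 ]]
cup rim [[0.696  0.3962 0.1   ]
 [0.7255 0.089  0.1   ]
 [0.4104 0.056  0.1   ]
 [0.3822 0.3627 0.1   ]]
bar [[0.5606 0.2556 0.2   ]]
fan top [[ 0.7826 -0.0486  0.14  ]
 [ 0.7807 -0.1698  0.14  ]
 [ 0.7197 -0.0477  0.14  ]
 [ 0.7155 -0.1697  0.14  ]
 [ 0.774  -0.1103  0.14  ]]
tray top [[ 0.7225 -0.2965  0.04  ]
 [ 0.7209 -0.4103  0.04  ]
 [ 0.5178 -0.4152  0.04  ]
 [ 0.5113 -0.2949  0.04  ]]
studs [[ 0.2907 -0.2759  0.011 ]
 [ 0.5914 -0.1928  0.011 ]]
can [[ 0.7405 -0.2313  0.17  ]]
green [[0.2689 0.2705 0.014 ]]
```

View pics/cup.png

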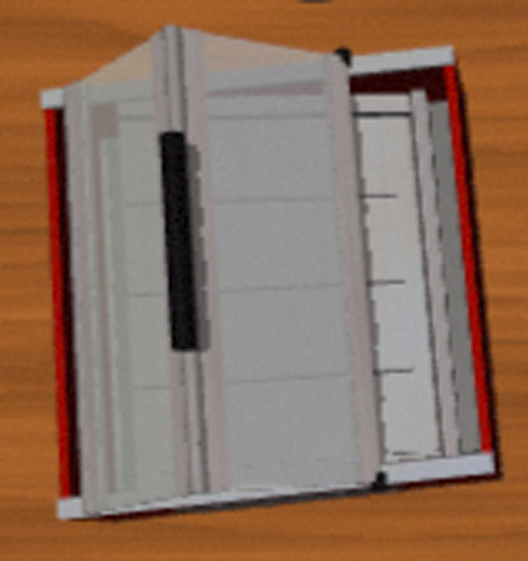

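View pics/pads.png

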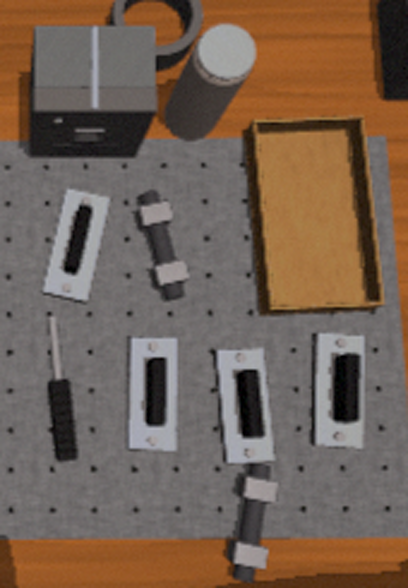

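The crops confirm four white pads with black ribs, the stylus, two studs, and the cupboard with its bar at about (209.5,163.3) in the full picture. Next I fit the cupboard pose and hatch angle and push the bar.

```bash
cat > a.py <<'E'
from h import *
from scipy.optimize import least_squares, brentq
np.set_printoptions(precision=4,suppress=True)
p=get_image("top"); s=get_image("side")
uv=np.array([[167.1,117.9],[292.3,103.6],[305.3,233.9],[173.2,247.0]])
C=np.array([[.16,.155],[.16,-.155],[-.16,-.155],[-.16,.155]])
def T(v,X):
    c,sn=np.cos(v[2]),np.sin(v[2]); X=np.atleast_2d(X); return np.c_[v[0]+c*X[:,0]-sn*X[:,1],v[1]+sn*X[:,0]+c*X[:,1],X[:,2]]
f=lambda v:(w2p(p,T(v,np.c_[C,np.full(4,v[3])]))-uv).ravel()
r=least_squares(lambda v:np.r_[f(v),(v[3]-.103)/.003],[.55,.23,.1,.1]); v=r.x; print("cup",v,"res",r.fun)
bar=lambda q:T(v,[[0,.130-.155*np.cos(q)+.022*np.sin(q),.106+.155*np.sin(q)+.022*np.cos(q)]])
qs=np.linspace(0.1,1.42,60); 
for im,px in((p,(209.5,163.3)),):
    e=[np.linalg.norm(w2p(im,bar(q))-px) for q in qs]; q0=qs[np.argmin(e)]; print("q",q0,min(e),bar(q0),"side px",w2p(s,bar(q0)))
print(find_in(s,"push_bar")[:2], get_obs()["ee_rot"])
E
python3 a.py
```

```text
cup [0.5577 0.2259 0.1015 0.1031] res [ 0.4397 -0.3248  0.0162  0.2077 -0.2001 -0.6212 -0.2299  0.7348  0.0212]
q 0.659322033898305 0.7673733114541882 [[0.5556 0.2468 0.2183]] side px [[226.2245 218.8018]]
[{'at': [219.1, 254.4], 'p': 0.73}] [-3.1416  0.      0.2598]
```

The fit is consistent: residuals are under 1 px, and the side-view bar projection (226,219) matches the network's (224,219). Now I push.

```bash
cat >> h.py <<'E'
CUP=np.array([.5577,.2259,.1015])
def cw(X):
    c,s=np.cos(CUP[2]),np.sin(CUP[2]); X=np.asarray(X,float); return np.array([CUP[0]+c*X[0]-s*X[1],CUP[1]+s*X[0]+c*X[1],X[2]])
def bar(q): return np.array([0,.130-.155*np.cos(q)+.022*np.sin(q),.106+.155*np.sin(q)+.022*np.cos(q)])
def best_yaw(pos,rp,yaw):
    o=[]
    for y in(yaw,yaw+np.pi,yaw-np.pi):
        y=(y+np.pi)%(2*np.pi)-np.pi
        j=inverse_kinematics(pos,[rp[0],rp[1],y])
        if j is not None: o.append((abs(np.array(j)-get_obs()["joint_pos"]).max(),y,j))
    return min(o,key=lambda k:k[0])[1:]
E
python3 - <<'E'
from h import *
np.set_printoptions(precision=3,suppress=True)
q=.66; off=np.array([0,-.020,-.008])
up=cw(bar(q)+off+[0,-.03,.12]); 
yaw,j=best_yaw(up,(np.pi,0),CUP[2]+np.pi/2); print(yaw,np.array(j))
command_gripper(0.0,20)
goto(up,[np.pi,0,yaw]); print(get_obs()["time_s"])
servo_line(cw(bar(q)+off+[0,-.03,0])); f0=np.array(get_obs()["contact_force"])
servo_line(cw(bar(q)+off+[0,-.004,0]),feed=.08)
off[1]=-.018
for q in np.arange(.70,1.43,.06):
    servo_line(cw(bar(q)+off),feed=.12); print(round(q,2),np.array(get_obs()["contact_force"])-f0)
p=get_image("top"); cv2.imwrite("pics/p1.png",np.vstack([p["color"][20:260,100:400],get_image("side")["color"][140:380,120:420]]));print(get_obs()["time_s"])
E
```

```text
1.6722963267948963 [ 0.248 -0.045  1.633 -0.     1.554  0.146]
6.2917
0.7 [-1.109 -1.755  1.101]
0.76 [-1.057 -2.703  0.594]
0.82 [-0.29  -2.071  1.901]
0.88 [-0.764 -2.174  1.098]
0.94 [-0.723 -1.977  1.299]
1.0 [-0.787 -0.369  0.833]
1.06 [-0.835 -0.248 -0.523]
1.12 [ 0.276 -0.113  0.136]
1.18 [-1.243 -0.725  0.157]
1.24 [-0.848  0.071 -0.191]
1.3 [-1.666 -0.684 -0.189]
1.36 [-1.566 -0.388 -0.065]
1.42 [-1.859 -0.893 -1.304]
11.0667
```

View pics/p1.png

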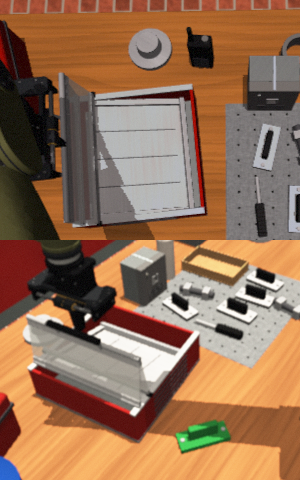

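The push got the hatch most of the way, but the force vanished near q≈1, so the fingertip slipped over the bar. The panels are not at the stop yet. I'll back off, re-measure, and push lower.

```bash
python3 - <<'E'
from h import *
np.set_printoptions(precision=3,suppress=True)
o=get_obs(); x=np.array(o["position"]); print(x, x-cw(bar(1.42)))
servo_line(x+[0,0,.09],feed=.2)
servo_line(cw([0,-.06,x[2]+.09]),feed=.25)
p=get_image("top"); s=get_image("side")
for n,q in(("top",p),("side",s)):
    print(n,tip_of(q,"push_bar")[:2],find_in(q,"push_bar")[:2])
    for a in(.9,1.0,1.1,1.2,1.3,1.42): print(a,w2p(q,cw(bar(a)))[0],end=";")
a=cv2.resize(p["color"][70:260,140:330],(570,570)); b=cv2.resize(s["color"][180:370,120:310],(570,570))
cv2.imwrite("pics/p2.png",cv2.resize(np.hstack([a,b]),(800,400)))
E
```

```text
[0.546 0.336 0.254] [ 0.002 -0.018 -0.008]
top [] [{'at': [162.3, 131.0], 'p': 0.81}]
0.9 [192.13  162.122];1.0 [183.993 162.007];1.1 [175.673 162.097];1.2 [167.296 162.396];1.3 [158.995 162.902];1.42 [149.322 163.775];side [{'at': [409.2, 211.7], 'p': 0.75}, {'at': [191.7, 231.3], 'p': 0.7}] [{'at': [347.2, 229.0], 'p': 0.72}, {'at': [207.6, 258.7], 'p': 0.6}]
0.9 [217.114 218.586];1.0 [212.905 219.613];1.1 [208.5  221.32];1.2 [203.943 223.714];1.3 [199.282 226.794];1.42 [193.628 231.376];
```

View pics/p2.png

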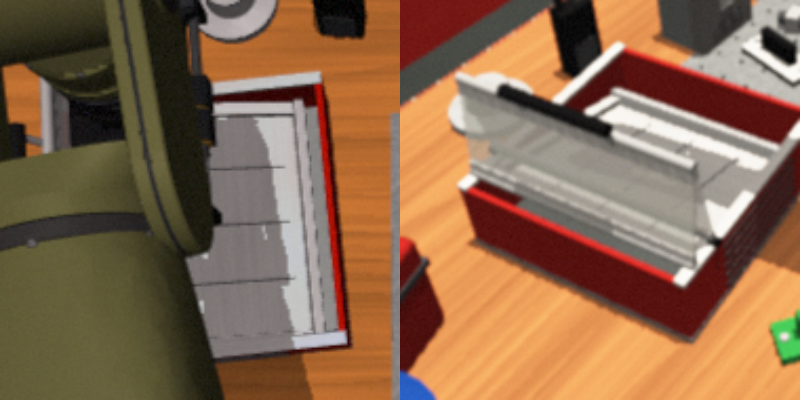

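The side crop shows the panels upright, with the bar centre at about (193.6,232.3), which matches the q=1.42 prediction (193.6,231.4). I'll confirm by creeping against the bar until I feel the hard stop.

```bash
python3 - <<'E'
from h import *
np.set_printoptions(precision=3,suppress=True)
b=bar(1.42)
servo_line(cw(b+[0,-.05,.05]),feed=.25); servo_line(cw(b+[0,-.045,-.008]),feed=.15)
f0=np.array(get_obs()["contact_force"])
for d in np.arange(-.028,.001,.002):
    servo_line(cw(b+[0,d,-.008]),feed=.05); f=np.array(get_obs()["contact_force"])-f0
    print(round(d,3),f)
    if np.hypot(*f[:2])>14: break
servo_line(cw(b+[0,-.05,-.008]),feed=.1)
servo_line(cw(b+[0,-.10,.10]),feed=.25)
print(get_obs()["time_s"])
s=get_image("side"); print(tip_of(s,"push_bar")[:3])
E
```

```text
-0.028 [ 1.209 -0.139 -1.376]
-0.026 [ 1.429  0.173 -0.271]
-0.024 [ 0.733 -0.276 -0.686]
-0.022 [ 1.05  -0.244 -1.385]
-0.02 [ 0.596 -1.156 -1.47 ]
-0.018 [ 0.31   0.056 -1.134]
-0.016 [ 1.017 -4.93  -0.234]
-0.014 [  0.716 -10.893   1.125]
-0.012 [ -1.019 -16.37    2.408]
17.7083
[{'at': [190.7, 232.2], 'p': 0.79}]
```

The hard stop is felt (about 16 N), so the hatch is fully open. Now the pads, starting with one.

```bash
cat >> h.py <<'E'
from scipy.spatial.transform import Rotation as Ro
def rw(X):  # ramp frame -> world
    c,s=np.cos(.26),np.sin(.26); x,y,z=X
    return cw([x,-.110+y*c-z*s,.030+y*s+z*c])
def rori():
    best=None
    for a in(np.pi/2,-np.pi/2):
        e=(Ro.from_euler('z',CUP[2])*Ro.from_euler('x',.26)*Ro.from_euler('z',a)*Ro.from_euler('x',np.pi)).as_euler('xyz')
        j=inverse_kinematics(rw([0,.066,.12]),e)
        if j is None: continue
        d=abs(np.array(j)-get_obs()["joint_pos"]).max()
        if best is None or d<best[0]: best=(d,e)
    return best[1]
def force(n=3):
    return np.mean([ (dwell(.02),get_obs()["contact_force"])[1] for _ in range(n)],axis=0)
G=.019
def pick(x,y,yaw):
    pos=np.array([x,y,.16]); command_gripper(.05,25)
    ya,_=best_yaw(pos,(np.pi,0),yaw)
    goto(pos,[np.pi,0,ya]); servo_line([x,y,G],feed=.15)
    command_gripper(0,25); w=get_obs()["width"]
    servo_line([x,y,.24],feed=.25); print("picked w",w,get_obs()["width"])
def place(lx):
    e=rori(); goto(rw([lx,.068,.13]),e)
    servo_line(rw([lx,.068,G+.008]),feed=.15); f0=force(4)
    n=rw([0,0,1])-rw([0,0,0]); d=rw([0,-1,0])-rw([0,0,0])
    for z in np.arange(.0065,-.008,-.0015):
        servo_line(rw([lx,.068,G+z]),feed=.05); fn=(force(2)-f0)@n
        if fn>3.0: break
    f1=force(3)
    for y in np.arange(.0665,.050,-.0015):
        servo_line(rw([lx,y,G+z]),feed=.05); fd=-(force(2)-f1)@d
        if fd>6: break
    print("lane",lx,"z",round(z,4),"fn",round(fn,1),"y",round(y,4),"fd",round(fd,1),"t",get_obs()["time_s"])
    command_gripper(.04); servo_line(rw([lx,y,.13]),feed=.25)
E
python3 - <<'E'
from h import *
p=get_image("top"); r=pads(p,[(398,229)])[0]; print(r)
if r and 110<r[3]<125 and 42<r[4]<53:
    pick(*r[:3]); place(.100)
    s=get_image("side"); p=get_image("top")
    print([[round(v,3) for v in r] for r in pads(p,[(367,167),(436,234),(476,227)])])
    a=cv2.resize(p["color"][80:280,150:350],(400,400)); b=cv2.resize(s["color"][140:340,140:340],(400,400)); cv2.imwrite("pics/p3.png",np.hstack([a,b]))
E
```

```text
(0.43024923706054685, -0.1770695343017578, np.float64(-0.05250342194258516), 116.49325561523438, 49.088340759277344)
picked w 0.015940512925601297 0.015578124755703911
lane 0.1 z -0.0025 fn 9.4 y 0.0575 fd 7.0 t 29.8333
[[0.594, -0.099, np.float64(-0.248), 118.707, 49.506], [0.417, -0.274, np.float64(0.046), 116.15, 49.278], [0.433, -0.375, np.float64(-0.074), 116.037, 49.311]]
```

View pics/p3.png

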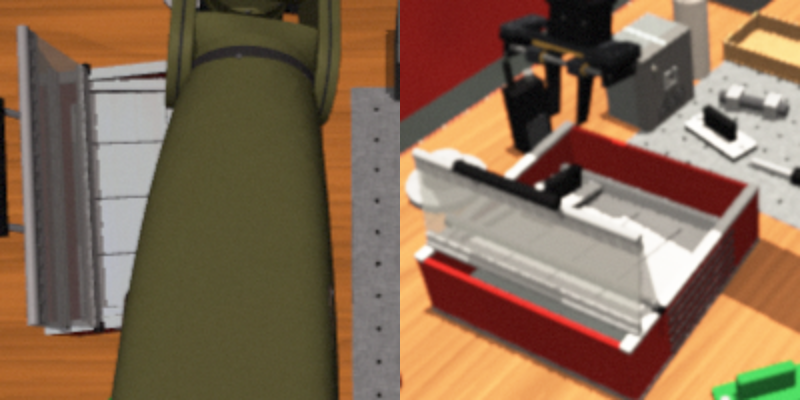

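The side crop shows the pad's rib standing in the far lane, and the sole contact (−2.5 mm) and cleat contact (y≈58 mm) are plausible. I'll continue with the next two, re-measuring each time.

```bash
cat > b.py <<'E'
from h import *
import sys
for seed,l in zip([(436,234),(476,227)],[.034,-.034]):
    p=get_image("top"); r=pads(p,[seed])[0]; print(r)
    if not(r and 110<r[3]<125 and 42<r[4]<53): print("bad"); break
    pick(*r[:3]); place(l)
p=get_image("top"); print(pads(p,[(367,167)]), [d["at"] for d in tip_of(p,"pad1")])
E
python3 b.py
```

```text
(0.4169085388183594, -0.27395025634765624, np.float64(0.04714877870870937), 116.20349884033203, 49.308929443359375)
picked w 0.016094378977748736 0.015604885183550125
lane 0.034 z -0.001 fn 3.4 y 0.059 fd 6.2 t 42.2917
(0.43324090576171875, -0.37492669677734375, np.float64(-0.07373227793993378), 115.99508666992188, 49.30582809448242)
picked w 0.01603969094180265 0.015808069677448668
lane -0.034 z -0.001 fn 3.1 y 0.059 fd 9.6 t 55.0417
[(0.5790470581054687, -0.12151303100585938, np.float64(-0.24538179862713796), 106.08341979980469, 48.57349395751953)] [[376.6, 172.7], [222.5, 295.1]]
```

The fourth pad was knocked from (367,167) to about (377,173), so I re-measure there and pick it. The arm body at its new pose is still clear of the fan box and stud.

```bash
python3 - <<'E'
from h import *
p=get_image("top"); r=pads(p,[(377,173)],54)[0]; print(r)
print([d["at"] for d in tip_of(p,"stud1")])
cv2.imwrite("pics/p4.png",cv2.resize(p["color"][80:300,330:510],None,fx=2,fy=2))
if r and 112<r[3]<125 and 42<r[4]<53:
    pick(*r[:3]); place(-.100)
    goto([.40,-.20,.30],[np.pi,0,0.0])
    p=get_image("top"); s=get_image("side")
    a=cv2.resize(p["color"][80:280,150:350],(400,400)); b=cv2.resize(s["color"][140:340,140:340],(400,400)); cv2.imwrite("pics/p5.png",np.hstack([a,b]))
    print(get_obs()["time_s"])
E
```

```text
(0.576086669921875, -0.14045474243164063, np.float64(-0.03904793369301431), 130.48545837402344, 109.4531478881836)
[[440.2, 281.3], [402.0, 166.6]]
```

```bash
sed -i 's|pts=np.vstack(c)\[:,0\]/4-0.375|pts=max(c,key=cv2.contourArea)[:,0]/4-0.375|' h.py; cat > c.py <<'E'
from h import *
p=get_image("top"); r=pads(p,[(376,173)],54)[0]; print(r)
if r and 112<r[3]<125 and 42<r[4]<53:
    pick(*r[:3]); place(-.100)
    goto([.40,-.20,.30],[np.pi,0,0.0])
    p=get_image("top"); s=get_image("side")
    a=cv2.resize(p["color"][80:280,150:350],(400,400)); b=cv2.resize(s["color"][140:340,140:340],(400,400)); cv2.imwrite("pics/p5.png",np.hstack([a,b]))
    print(get_obs()["time_s"])
E
python3 c.py
```

```text
(0.5729534301757813, -0.12000176239013671, np.float64(-0.244273390981447), 118.61210632324219, 48.816776275634766)
picked w 0.01606634038284857 0.01611043471528033
lane -0.1 z -0.001 fn 3.6 y 0.062 fd 9.6 t 66.2
68.8917
```

View pics/p5.png

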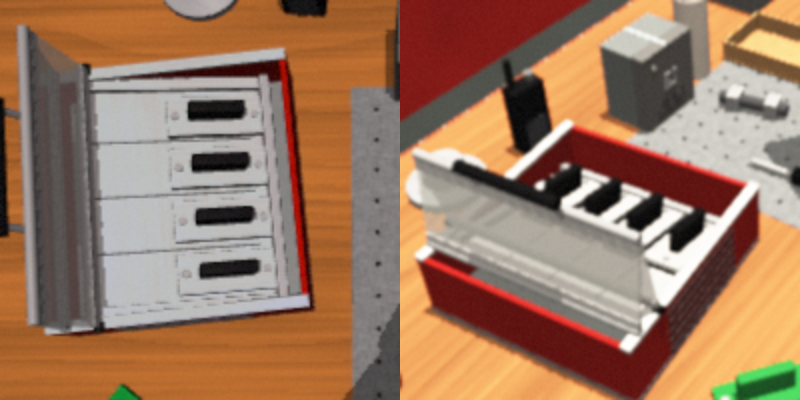

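All four pads stand side by side in their lanes with the lower ends at the cleat. Next I take a close crop of the cleat edge and of the stylus and fan box, with the arm out of the way.

```bash
python3 - <<'E'
from h import *
goto([.25,-.48,.30],[np.pi,0,0.0])
p=get_image("top"); s=get_image("side")
a=cv2.resize(p["color"][110:235,225:305],(400,600),interpolation=cv2.INTER_CUBIC)
b=cv2.resize(p["color"][70:260,340:405],(400,600)[::1] if 0 else (205,600),interpolation=cv2.INTER_CUBIC)
c=cv2.resize(s["color"][140:260,235:275+40],(195,293),interpolation=cv2.INTER_CUBIC)
d=np.zeros((600,195,3),np.uint8); d[:293]=c; d[300:593]=cv2.resize(s["color"][190:260,300:380],(195,293))
cv2.imwrite("pics/p6.png",np.hstack([a,b,d]))
for q in(p,s):
  for t in("stylus","stylus_tip","recess_mouth","fan_box","button_face","tray"): print(t,[(round(d["p"],2),d["at"]) for d in tip_of(q,t)][:2])
g=cv2.cvtColor(p["color"],cv2.COLOR_BGR2GRAY)
np.set_printoptions(linewidth=200)
print(g[76:104:3,368:381]); print(g[186:262:3,348:374])
E
```

```text
stylus [(0.82, [357.6, 230.7]), (0.4, [368.9, 124.6])]
stylus_tip [(0.75, [356.6, 197.3])]
recess_mouth [(0.73, [373.4, 121.5])]
fan_box [(0.86, [370.7, 126.7])]
button_face []
tray [(0.87, [460.8, 159.2])]
stylus [(0.7, [338.2, 229.4])]
stylus_tip [(0.91, [314.9, 217.3])]
recess_mouth [(0.79, [271.0, 176.0]), (0.52, [206.9, 280.9])]
fan_box [(0.71, [271.6, 193.2]), (0.62, [263.7, 244.9])]
button_face [(0.33, [263.8, 253.2])]
tray [(0.81, [332.4, 169.1])]
[[115 114 115 114 109 127 160 149 113 114 115 113 113]
 [113 114 112 110 113 138 172 153 110 108 111 112 111]
 [112 108 110 111 116 141 173 156 112 111 110 113 111]
 [110 114 112 112 114 140 174 156 116 113 115 113 113]
 [112 112 113 111 117 141 172 161 122 113 114 110 110]
 [112 110 114 115 107 126 174 158 123 111 114 114 115]
 [114 113 115 114 119 147 171 158 124 113 115 114 112]
 [116 115 114 110 120 145 173 160 124 115 114 114 115]
 [109 106 106 107 114 144 174 158 119 111 113 112 110]
 [106 104 105 106 112 143 170 159 115 108 105 107 105]]
[[118 120 119 117 110 108 104 105 109 106 112 115 115 112 115 117 120 115 119 120 117 114
[... 1993 characters left out ...]
  35  28  36  32  29  45  82 114 115 116 118 110  76  46]
 [116 113 116 124 126 117 114 118  95  33  22  38  32  32  37  29  33  33  74 113 117 117 115 113 111 108]
 [117 111 113 116 110 112 113 113 101  48  20  25  21  27  22  32  29  28  65 107 110 112 115 114 115 113]
 [109 109 106 108 114 114 114 113 105  66  19  17  13  22  20  21  20  25  32  78 116 113 117 117 121 119]
 [117 112 117 120 121 118 115 114 112  94  42  28  28  35  31  27  36  31  43  83 117 115 114 114 111 116]
 [107 106 111 117 117 117 112 113 108 109 116 116 111 112 111 114 112 110 108 110 111 117 116 113 111 107]
 [106 105 108 116 115 122 118 105  57  72 104 122 117 116 114 118 119 118 118 116 116 117 116 118 107  68]]
```

View pics/p6.png

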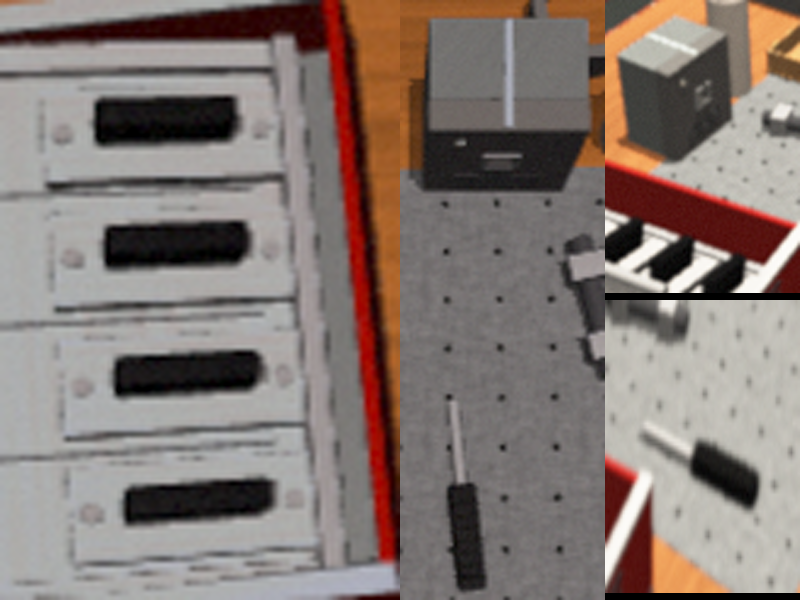

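The cleat crop shows all four pads with equal spacing to the cleat (screw-to-cleat within about 1 mm of each other), so all are seated. The stylus rod tip is at about (356.8,196.7). The fan's white line is at column 374.2, the recess near (371.7,120), and the front bottom edge at row ~130.

```bash
python3 - <<'E'
from h import *
np.set_printoptions(precision=4,suppress=True)
p=get_image("top"); s=get_image("side")
w=p2w(p,[(356.8,196.7),(356.85,198),(358.9,222)],.011); print("rod",w, np.arctan2(*(w[1]-w[2])[[1,0]]))
h=p2w(p,[(359.2,225),(362.3,255)],.022); print("handle",h,np.arctan2(*(h[0]-h[1])[[1,0]]))
l=p2w(p,[(374.2,77),(374.2,103)],.14); print("line",l,np.arctan2(*(l[0]-l[1])[[1,0]]))
print("top front edge x",p2w(p,[(374,110.5),(374,75.7)],.14)[:,0],"bottom",p2w(p,[(371,130.2)],0))
print("front bottom corners",p2w(p,[(340+22*65/205,70+188*190/600),(340+168*65/205,70+188*190/600)],0))
print("front top corners",p2w(p,[(340+27*65/205,70+129*190/600),(340+188*65/205,70+129*190/600)],.14))
print("recess",p2w(p,[(371.7,120),(373.4,121.5)],.075))
print("tray",p2w(p,[(442,115),(486,115),(494,192),(446,195)],.04).mean(0))
print("side stylus tip",p2w(s,[(314.9,217.3)],.011),"side recess of",w2p(s,[.7,-.11,.075]))
E
```

```text
rod [[ 0.5134 -0.0724  0.011 ]
 [ 0.51   -0.0725  0.011 ]
 [ 0.4474 -0.0765  0.011 ]] 0.06484067118056344
handle [[ 0.4388 -0.0764  0.022 ]
 [ 0.3634 -0.0826  0.022 ]] 0.08259987229086826
line [[ 0.7816 -0.111   0.14  ]
 [ 0.7164 -0.1092  0.14  ]] -0.02672347865422632
top front edge x [0.6978 0.7849] bottom [[ 0.6971 -0.1151  0.    ]]
front bottom corners [[ 0.6998 -0.0501  0.    ]
 [ 0.6982 -0.1753  0.    ]]
front top corners [[ 0.6978 -0.0486  0.14  ]
 [ 0.6961 -0.168   0.14  ]]
recess [[ 0.6985 -0.1094  0.075 ]
 [ 0.6945 -0.1136  0.075 ]]
tray [ 0.6181 -0.3542  0.04  ]
side stylus tip [[ 0.5224 -0.0798  0.011 ]] side recess of [[273.9231 178.2458]]
```

Front face x≈0.697, recess at (0.6975,−0.109,0.075), box yaw≈−0.02. Now I pick up the stylus and measure its tip in hand.

```bash
python3 - <<'E'
from h import *
np.set_printoptions(precision=4,suppress=True)
x,y,ya=.4017,-.0800,.073
command_gripper(.05,40)
yb,j=best_yaw([x,y,.15],(np.pi,0),ya); print(yb,np.array(j))
goto([x,y,.15],[np.pi,0,yb]); servo_line([x,y,.0035],feed=.12)
command_gripper(0,40); print("w",get_obs()["width"])
servo_line([x,y,.12],feed=.2)
yf=yb-ya-.02
servo_line([.34,-.109,.067+.05],[np.pi,0,yf],feed=.15)
p=get_image("top"); print([(d["p"],d["at"]) for d in tip_of(p,"stylus_tip")[:2]],w2p(p,[.34+.1125,-.109-.0023,.125]))
o=get_obs(); print(o["position"],o["width"],o["time_s"],"yf",yf)
cv2.imwrite("pics/p7.png",cv2.resize(p["color"][190:260,330:430],None,fx=6,fy=6,interpolation=cv2.INTER_CUBIC))
E
```

```text
0.07299999999999995 [-0.3278 -0.399   2.2286 -0.      1.312   1.17  ]
w 0.021647085987708675
[(0.53, [380.3, 215.3])] [[377.5088 215.355 ]]
[ 0.3404 -0.1088  0.1169] 0.021720906360415328 76.4083 yf -0.020000000000000042
```

View pics/p7.png

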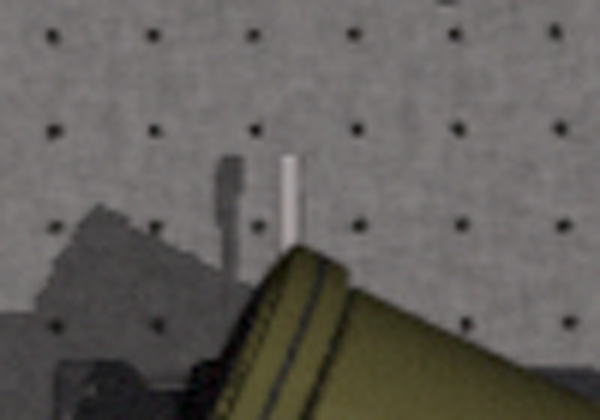

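The tip in hand is at (377.9,215.4) against a predicted (377.5,215.4), and the rod is parallel to the box's white line. Now I insert, watching the force.

```bash
python3 - <<'E'
from h import *
np.set_printoptions(precision=2,suppress=True)
u=np.array([np.cos(.02),-np.sin(.02),0]); m=np.array([.6975,-.1086,.067])
P=lambda d:m+(d-.1125)*u
servo_line(P(-.05)+[0,0,.05],feed=.2); servo_line(P(-.05),feed=.12); servo_line(P(-.008),feed=.1)
f0=force(5)
for d in np.arange(-.004,.034,.002):
    servo_line(P(d),feed=.05); f=force(3)-f0; print(round(d,3),f)
    if -f@u>12 or (d<.010 and -f@u>5) or np.abs(f[1:]).max()>10: break
s=get_image("side"); cv2.imwrite("pics/p8.png",cv2.resize(s["color"][130:230,230:360],None,fx=5,fy=5,interpolation=cv2.INTER_CUBIC))
o=get_obs(); print(o["position"],o["time_s"],o["width"])
E
```

```text
-0.004 [-0.18  0.48  0.05]
-0.002 [ 0.18 -0.13  0.46]
0.0 [-0.12  0.14  0.25]
0.002 [0.1  0.34 0.14]
0.004 [0.52 0.48 0.55]
0.006 [0.54 0.47 0.15]
0.008 [-0.19  0.55  0.12]
0.01 [ 0.23  0.73 -0.01]
0.012 [0.06 0.76 0.33]
0.014 [-0.68 -0.03  0.2 ]
0.016 [-1.84  0.64  0.09]
0.018 [-2.44  0.63 -0.12]
0.02 [-4.96  0.88  1.49]
0.022 [-9.56  1.07  4.03]
0.024 [-13.46   1.05   4.82]
[ 0.61 -0.11  0.07] 83.3 0.021502846889611956
```

Button contact came at 14 mm and the hard stop at about 20 mm (13 N), so it is fully pressed. Now I retract and lay the stylus in the tray.

```bash
python3 - <<'E'
from h import *
np.set_printoptions(precision=2,suppress=True)
u=np.array([np.cos(.02),-np.sin(.02),0]); m=np.array([.6975,-.1086,.067]); P=lambda d:m+(d-.1125)*u
servo_line(P(-.06),feed=.12); servo_line(P(-.06)+[0,0,.15],feed=.25)
t=np.array([.583,-.354,.217]); yaw=get_obs()["ee_rot"][2]
servo_line([.525,-.354,.217],feed=.25); servo_line(t,[np.pi,0,yaw+.03],feed=.2)
t[2]=.016; servo_line(t,feed=.15); f0=force(4)
for z in np.arange(.0145,.002,-.0015):
    t[2]=z; servo_line(t,feed=.05); f=force(2)-f0
    if f[2]>2: break
print("z",z,f); command_gripper(.045); t[2]=.2; servo_line(t,feed=.2)
goto([.25,-.48,.30],[np.pi,0,0.0]); dwell(.5)
p=get_image("top"); s=get_image("side"); print(get_obs()["time_s"],tip_of(s,"push_bar")[:1])
cv2.imwrite("pics/p9.png",np.vstack([cv2.resize(p["color"][60:310,155:515],(576,400)),cv2.resize(s["color"][120:320,150:438],(576,400))])[:, :])
im=cv2.imread("pics/p9.png"); cv2.imwrite("pics/p9.png",cv2.resize(im,(432,600)))
E
```

```text
z 0.007000000000000003 [-1.64  0.77  5.31]
93.475 [{'at': [189.3, 230.3], 'p': 0.63}]
```

View pics/p9.png

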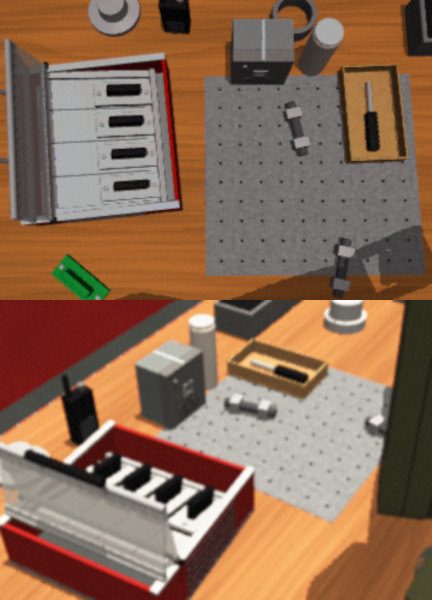

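The final picture shows four pads in their lanes, the hatch upright, the stylus in the tray (370,115), the can standing and the studs in place. Handing in.

```bash
python3 -c "
from plant import *
print(job_done())"
```

```text
the job is handed in; nothing more can be done
None
```

The job is handed in at about 94 s, with no verdict shown: hatch open at its stop, all four pads sole down against the cleat, button pressed to its hard stop, stylus in the tray, and the studs, can and green look-alike untouched.

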